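Pump up the cold-coffee keg

ROBOT

A 6-joint arm with a two-finger parallel gripper is mounted at the origin on the work surface. World frame = base frame: x ahead of the robot, y to its left, z up, the work surface at z = 0. Lengths are in m, angles in rad, forces in N, time in s.
With the tool pointing down it reaches from about 0.4 to 0.925 m from the base axis. Payload 12.5 kg.
Tool frame: the origin (TCP) lies between the finger pads; the fingertips stand 8 mm ahead of it and the grasp point (between the pads) lies 11 mm behind it; z points along the fingers, y is the line along which they close (so a half turn about z gives the same grasp; the last joint's range is limited). The gripper opens to 95 mm and grips with 3 to 60 N. Pads are 20 mm wide; open, the fingers measure 119 mm over their backs; the gripper's body (75 mm by 180 mm) begins 59 mm behind the grasp point.
Start: joints at [-1.37, 0.491, 1.559, -0, 1.092, -0.106], TCP at [0.189, -0.596, 0.223] pointing down, gripper open.
Joint ranges: [-3.1, 3.1], [-0.84, 2.19], [0.05, 2.79], [-1.13, 4.28], [0.06, 2.93], [-2.69, 2.69]. Speed limits (rad/s): [2.22, 2.22, 2.79, 3.14, 3.14, 3.14].

INTERFACE

Orientations are given as a 3x3 rotation matrix whose columns are the frame's x, y, z axes.
In Python, from plant import state, camera, get_calibration, finish_job gives the robot as it stands.
- The arm moves only by the tool servo_tool, never from a script. Its argument "targets" is a list of rows, each a list of 7 numbers: the turn, a rotation vector about the world's x, y, z in rad, then the shift along the world's x, y, z in cm, then the closure, from -1 (fully open) to 1 (shut). In form: [[ax, ay, az, dx, dy, dz, claw], ...]. A call has 1 to 12 rows; each row is the pose to reach, as a shift and turn from the pose commanded when the call began; what a row does not reach only later rows make up. A row lasts 1/8 s, in which the tool goes at most 62.5 mm and 10.7 degrees, less where a joint would pass 70% of its speed; a pose out of reach is approached as far as the arm can. A call with a gripper value outside its range is refused whole. The fingers move at their own pace and stop on an object; the grip force is fixed at half the most. Time passes only in rows, so rows that repeat a pose let the fingers close. It gives the time, the measured TCP pose, the force, the opening and the grip force at its end, in the units of the state.
- state(): the state, without advancing time (a new reading comes with each control period).
- camera(name): name is "scene" or "top" or "wrist"; returns the picture (400x640x3 uint8, red, green, blue); there is no depth.
- get_calibration(name): a dict with "K" (3x3 intrinsics, pixels), "R" (3x3) and "t" (3): a world point X has camera coordinates R X + t; the wrist camera has in their place "mount" (4x4, takes a point from camera to tool coordinates, whose origin is the TCP and whose axes are the flange's). Camera axes: x right, y down, z forward; pixel columns grow to the right and rows downward; lengths in m; the calibration is good to about 2 mm. A picture is of the moment at which its call begins: read the wrist's pose just before it. get_calibration takes no time and is no camera call.
- finish_job(): hands the job in; it is judged then, once.
The state is a dict: "time_s": time; "joint_positions": joint angles; "joint_velocities": joint speeds; "effort": joint torques, N m; "position": TCP position; "tcp_rot": TCP orientation; "ft_force": force on the tool from outside, world axes, zero at the start; "torque": the same for the moment, N m; "grip_width": finger opening in m; "finger_force": force on a finger pad.
Only numpy, scipy, OpenCV 4.12 (cv2) and the standard library are available. Lean on these libraries where they do the work, as an engineer would, in place of code of your own. Each camera call takes 0.05 s, during which the arm holds its last target. There are 200 camera calls.

TASK

On the small steel keg, press the red vent lever down flat to shut the vent, and after that pump the blue plunger over and over until the orange indicator pin stands fully out with its green foot showing, then let the plunger come back up. Only press and push, do not pump while the vent is open, and do not move or lift the crockery, spoon and jar standing around it.

Things in the scene. Friction and masses are not known exactly. Their poses are not given: they have to be found in the camera images.
- keg: Squat steel keg with a black lid, 150 mm across, held fast to the counter by its rubber foot. Origin: centre of its underside; z up. The flat top of the lid is at z = 120 mm. On the lid, in the keg's frame: the pump plunger on the axis; the orange indicator pin at (0, +50) mm; the red vent lever along the line y = -52 mm, its pivot at x = +35 mm and its free end toward -x.
- plunger_top (a point): Centre of the flat top of the blue pump knob (44 mm across, 14 mm thick), 185 mm above the counter when up; moves with the knob.
- plunger (a joint): Pump stroke, m: 0 = up, grows as the knob is pressed straight down, stop at 0.026. Spring: 6 N to start, about 12 N at the bottom; comes back up by itself. A hidden ratchet raises the pin on each down stroke: a full stroke by 3.6 to 4.8 mm, shorter ones by less, under 6 mm hardly at all; let it come right up between strokes. Extra strokes once the pin is fully out do no harm.
- pin (a joint): How far the indicator pin has risen, in m: 0 to 6 mm at the start, about 0.024 when fully out. It stays where it is between strokes. A full pump-up takes 4 to 7 full strokes.
- pin_top (a point): Centre of the top of the orange indicator pin (13 mm across), in a white collar whose top is 128 mm above the counter. Pin top: 130 mm above the counter at pin = 0, 154 mm when fully out. The pin's foot is a green band that starts to show above the collar at 20 mm of rise and shows 4 mm when fully out.
- vent (a joint): Angle of the red vent lever in rad: 0 = shut (lying flat, level), 0.4 to 0.6 at the start (open, free end raised by 23 to 34 mm). Stiff hinge (about 1 N at the free end), stays where it is left, hard stop at 0.
- vent_pivot (a point): Pivot axis of the vent lever, 134 mm above the counter.
- vent_tip (a point): Top face of the lever near its free end, 60 mm from the pivot. The lever is a bar 12 mm wide and 8 mm thick; its top face is 138 mm above the counter when flat.
- jug: Bystander: metal milk jug, 72 mm across, 85 mm high, loose beside the keg. Origin: centre of underside.
- cup: Bystander: white mug with a handle, 72 mm across, 60 mm high, loose beside the keg. Origin: centre of underside.
- spoon: Bystander: steel spoon, 140 mm long, lying on the counter by the keg. Origin: under its middle.
- jar: Bystander: amber glass jar with black cap, 72 mm across, 110 mm high. Origin: centre of underside.
- saucer: Bystander: white saucer, 140 mm across. Origin: centre of underside.
- beaker: Bystander: empty glass tumbler, 70 mm across, 100 mm high. Origin: centre of underside.

How it is judged:
On the way, in this order (a step that is already met when the one before it is completed fails the run):
1. the vent lever is pressed flat while the pin is still in (value of joint vent below 0.15 rad and value of joint pin below 0.012 m), for 0.2 s.
2. the indicator pin stands fully out (value of joint pin above 0.02 m), for 0.2 s.
At the end, for the whole second after the job is handed in: The vent lever is flat (within 0.15 rad), the pin has risen at least 20 mm, the plunger is back up (within 4 mm), and no crockery, spoon or jar has moved 30 mm (value of joint vent below 0.15 rad and value of joint pin above 0.02 m and value of joint plunger below 0.004 m and distance of each of jug, cup, spoon, jar, saucer, beaker from where it was at the start of the episode below 0.03 m); the robot touches nothing.
It fails at once if pumping (plunger more than 10 mm down) while the vent lever is still up (over 0.25 rad) (value of joint plunger above 0.01 m and value of joint vent above 0.25 rad).
It fails at once if a piece of crockery, the spoon or the jar is moved 40 mm, lifted or carried (distance of any of jug, cup, spoon, jar, saucer, beaker from where it was at the start of the episode above 0.04 m or height (world z) of any of jug, cup, spoon, jar, saucer, beaker above 0.015 m).
It also fails if it takes over 54 s, if anything falls off the work surface, if the arm or the gripper's body presses on something with over 40 N, if the wrist force passes 120 N, or if a joint passes its speed limit or range.

## Working session

There is one attempt and no reset: what is moved stays moved. The work goes in short steps, Python scripts to look and compute and a tool call to move; the robot and the scene stay as the last step left them, time stands still between calls to the robot, and variables do not carry over. Pictures are saved under pics/ and viewed, at most 10 in all, crops included, and the job is handed in when it is done.

Besides the shell and the picture viewer there is one more tool, called after "Request:" as name(argument=value, ...), one argument or row to a line, values as JSON. servo_tool: Moves the arm, as the interface text tells. Its arguments: {"type":"object","properties":{"targets":{"type":"array"}},"required":["targets"]}

```bash
mkdir -p pics
python3 - <<'E'
from plant import *
import cv2,numpy as np
s=state();print(s['time_s'],s['position'],s['tcp_rot'],s['grip_width'])
for n in("scene","top"):
    c=get_calibration(n);print(n,np.round(c['K'],1).tolist(),np.round(c['R'],3).tolist(),np.round(c['t'],3).tolist())
    cv2.imwrite(f'pics/{n}0.png',camera(n)[:,:,::-1])
E
```

```text
0.0 [ 0.18872961 -0.59555823  0.22204849] [[ 9.53291967e-01  3.02050276e-01 -2.38367200e-04]
 [ 3.02050349e-01 -9.53291311e-01  1.12364287e-03]
 [ 1.12163259e-04 -1.14315862e-03 -9.99999340e-01]] 0.09486831598680667
scene [[384.4, 0.0, 322.1], [0.0, 384.4, 200.6], [0.0, 0.0, 1.0]] [[0.852, 0.523, 0.013], [0.435, -0.695, -0.572], [-0.29, 0.493, -0.82]] [-0.476, -0.173, 1.399]
top [[398.1, 0.0, 315.6], [0.0, 398.1, 197.5], [0.0, 0.0, 1.0]] [[-0.016, -1.0, -0.007], [-0.999, 0.016, -0.039], [0.039, 0.006, -0.999]] [0.006, 0.55, 1.269]
```

View pics/scene0.png

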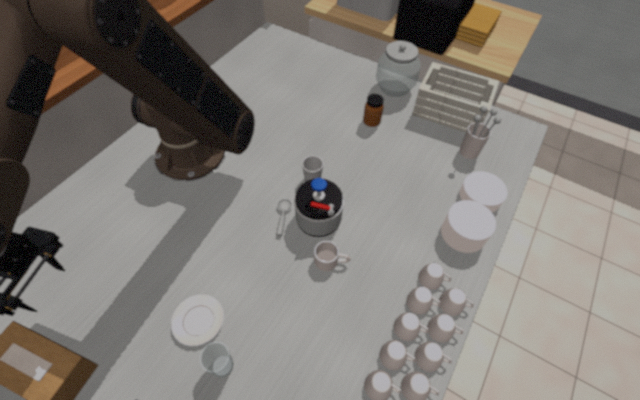

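View pics/top0.png

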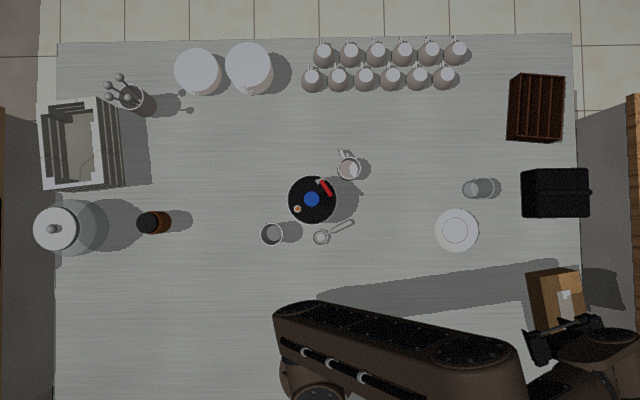

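The top view shows the keg at about (312,200), with the blue knob at (312,199), the red lever at (325,187) and the orange pin at (298,209). The jug is at (272,233), the cup at (348,168) and the spoon at (333,232). Next I'll measure these points using colour masks.

```bash
cat > h.py <<'E'
import cv2,numpy as np
from plant import *
def ray(n,uv):
    c=get_calibration(n);R=np.array(c['R']);t=np.array(c['t'])
    d=R.T@np.linalg.solve(np.array(c['K']),[*uv,1.]);return -R.T@t,d
def onz(n,uv,z):
    o,d=ray(n,uv);return o+d*(z-o[2])/d[2]
def proj(n,X):
    c=get_calibration(n);p=np.array(c['K'])@(np.array(c['R'])@X+c['t']);return p[:2]/p[2]
RNG={'blue':[(100,110,60),(125,255,255)],'red':[(0,150,90),(6,255,255)],'orange':[(8,70,80),(22,255,255)],'green':[(40,90,50),(85,255,255)]}
def mask(im,col,box):
    h=cv2.cvtColor(im,cv2.COLOR_RGB2HSV);m=cv2.inRange(h,*[np.array(a,dtype=np.uint8) for a in RNG[col]])
    k=np.zeros_like(m);x0,y0,x1,y1=box;k[y0:y1,x0:x1]=m[y0:y1,x0:x1];return k
E
python3 - <<'E'
from h import *
im={n:cv2.imread(f'pics/{n}0.png')[:,:,::-1].copy() for n in('top','scene')}
box={'top':(285,172,342,228),'scene':(290,175,350,240)}
for n in im:
    for col in RNG:
        m=mask(im[n],col,box[n]);p=np.argwhere(m)[:,::-1]
        if len(p)<3:print(n,col,len(p));continue
        print(n,col,len(p),p.mean(0).round(1),p.min(0),p.max(0))
        z={'blue':.185,'orange':.132,'red':.15}.get(col,.15)
        print('   xyz',onz(n,p.mean(0),z).round(4))
        if col=='red':
            r=cv2.minAreaRect(p.astype(np.float32));print(r, cv2.boxPoints(r).round(1).tolist())
h=[cv2.resize(im['top'][165:235,275:375],None,fx=6,fy=6,interpolation=2),cv2.resize(im['scene'][170:240,270:370],None,fx=6,fy=6,interpolation=2)]
cv2.imwrite('pics/crop.png',np.vstack(h)[:,:,::-1][:840] if 0 else cv2.resize(np.hstack(h),(800,280))[:,:,::-1])
E
```

```text
top blue 196 [311.  198.5] [304 191] [318 206]
   xyz [0.5408 0.0091 0.185 ]
top red 70 [325.8 187.9] [320 180] [331 196]
   xyz [ 0.5718 -0.033   0.15  ]
((325.7308044433594, 187.84616088867188), (18.30510711669922, 3.60555100440979), 56.30992889404297) [[319.20001220703125, 181.1999969482422], [322.20001220703125, 179.1999969482422], [332.29998779296875, 194.5], [329.29998779296875, 196.5]]
top orange 17 [296.9 208.4] [295 207] [299 210]
   xyz [0.5146 0.0515 0.132 ]
top green 0
scene blue 187 [318.5 184.2] [310 178] [327 191]
   xyz [0.5413 0.0045 0.185 ]
scene red 79 [319.5 205.2] [311 202] [328 209]
   xyz [ 0.5692 -0.0348  0.15  ]
((319.7059020996094, 205.17648315429688), (17.46256446838379, 4.850712299346924), 14.03624439239502) [[310.6000061035156, 205.39999389648438], [311.79998779296875, 200.6999969482422], [328.79998779296875, 204.89999389648438], [327.6000061035156, 209.60000610351562]]
scene orange 0
scene green 0
```

View pics/crop.png

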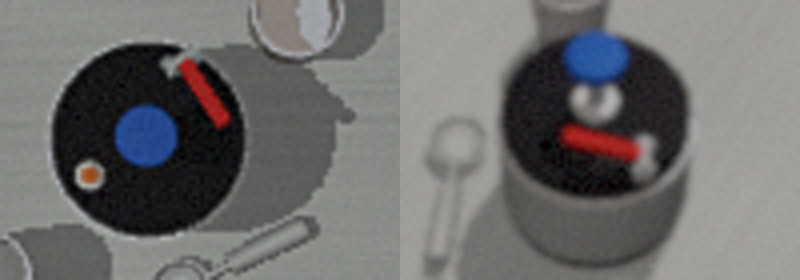

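The crop shows the lever's pivot at top px (319,181) and its raised free end near (331,196). Pin to axis comes to 50.6 mm against 50 given, so the keg's x direction is about (0.86,0.51). The lever press point is about (0.556,-0.046). I'll close the gripper and travel above it.

Request:
servo_tool(
  targets=[
    [0,0,0,0,0,4,1],
    [0,0,0,3.5,5,4,1],
    [0,0,0,7,10.5,4,1],
    [0,0,0,10.5,16,4,1],
    [0,0,0,14,21,4,1],
    [0,0,0,17.5,26,4,1],
    [0,0,0,21,31.5,4,1],
    [0,0,0,24.5,36.5,4,1],
    [0,0,0,28,42,4,1],
    [0,0,0,31.5,47,4,1],
    [0,0,0,36.7,55,4,1],
    [0,0,0,36.7,55,4,1],
  ],
)

```text
time_s: 1.6
position: [0.5567, -0.0433, 0.2623]
tcp_rot: [[0.953, 0.304, -0.0], [0.304, -0.953, 0.0], [-0.0, -0.0, -1.0]]
ft_force: [0.2, -1.3, -0.2]
grip_width: 0.0005
finger_force: 0.0
```

Request:
servo_tool(
  targets=[
    [0,0,0,0,0,0,1],
    [0,0,0,0,0,0,1],
  ],
)

```text
time_s: 1.85
position: [0.5554, -0.0461, 0.2623]
tcp_rot: [[0.953, 0.302, -0.001], [0.302, -0.953, -0.0], [-0.001, -0.0, -1.0]]
ft_force: [1.0, -0.0, 0.4]
grip_width: 0.0006
finger_force: 0.0
```

Run:
```python
from h import *
s=state();print(s['time_s'],s['position'],s['tcp_rot'].round(3) if hasattr(s['tcp_rot'],'round') else s['tcp_rot'],s['ft_force'],s['grip_width'])
a=cv2.resize(camera('scene')[120:280,220:420],(500,400));b=camera('wrist')
cv2.imwrite('pics/c1.png',np.hstack([a,cv2.resize(b,(300,400)) if 0 else b[:, 120:520][:, :300]])[:,:,::-1])
cv2.imwrite('pics/w1.png',b[:,:,::-1])
```

```text
1.85 [ 0.55537405 -0.04607609  0.26234354] [[ 0.953  0.302 -0.001]
 [ 0.302 -0.953 -0.   ]
 [-0.001 -0.    -1.   ]] [ 1.03186097 -0.00883888  0.39729031] 0.0005665712720721224
```

View pics/w1.png

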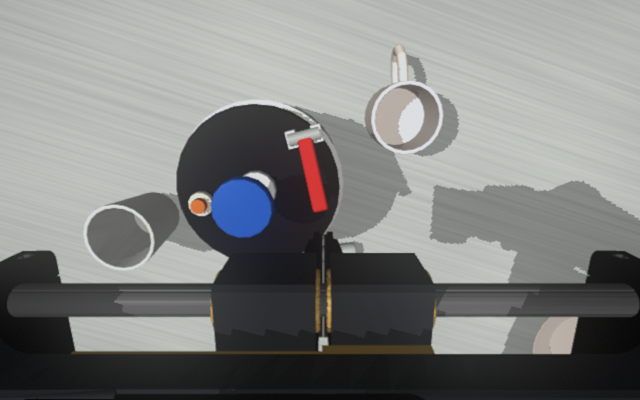

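The wrist view shows the knob at (242,208), the lever running from its pivot at (304,138) to its free end at (320,210), and the pin at (198,206). The fingertips are at about (323,235). I'll check the positions against this view.

Run:
```python
from h import *
s=state();c=get_calibration('wrist');M=np.array(c['mount']);Rt=np.array(s['tcp_rot']);p=np.array(s['position']);K=np.array(c['K'])
im=cv2.imread('pics/w1.png')[:,:,::-1].copy()
o=Rt@M[:3,3]+p
def onw(uv,z):
    d=Rt@M[:3,:3]@np.linalg.solve(K,[*uv,1.]);return o+d*(z-o[2])/d[2]
for col,z in(('blue',.185),('orange',.132),('red',.15)):
    q=np.argwhere(mask(im,col,(180,100,345,255)))[:,::-1];print(col,len(q),q.mean(0).round(1),onw(q.mean(0),z).round(4))
for z in(.138,.172):print('tip end',z,onw((320,210),z).round(4))
print('pivot',onw((305,138),.134).round(4))
```

```text
blue 3054 [241.9 206.9] [0.5429 0.0083 0.185 ]
orange 192 [197.5 206. ] [0.5144 0.0519 0.132 ]
red 1127 [312.4 175.1] [ 0.5728 -0.033   0.15  ]
tip end 0.138 [ 0.5442 -0.0481  0.138 ]
tip end 0.172 [ 0.5537 -0.0454  0.172 ]
pivot [ 0.597  -0.0188  0.134 ]
```

Wrist and top views agree to within 2 mm. Next, pressing the lever flat.

Request:
servo_tool(
  targets=[
    [0,0,0,0,0,-3,1],
    [0,0,0,0,0,-6,1],
    [0,0,0,0,0,-8,1],
    [0,0,0,0,0,-9,1],
    [0,0,0,0,0,-10,1],
    [0,0,0,0,0,-10.7,1],
    [0,0,0,0,0,-11.3,1],
    [0,0,0,0,0,-11.6,1],
    [0,0,0,0,0,-11.6,1],
  ],
)

```text
time_s: 3.08
position: [0.5558, -0.0458, 0.1466]
tcp_rot: [[0.953, 0.302, 0.0], [0.302, -0.953, -0.0], [0.0, 0.0, -1.0]]
ft_force: [0.8, -0.3, 0.6]
grip_width: 0.0002
finger_force: 0.0
```

Request:
servo_tool(
  targets=[
    [0,0,0,0,0,-0.2,1],
    [0,0,0,0,0,-0.2,1],
    [0,0,0,0,0,-0.2,1],
  ],
)

```text
time_s: 3.45
position: [0.556, -0.0458, 0.1458]
tcp_rot: [[0.953, 0.302, 0.001], [0.302, -0.953, -0.0], [0.001, 0.001, -1.0]]
ft_force: [-3.1, 0.0, 10.6]
grip_width: 0.0005
finger_force: 5.1
```

Request:
servo_tool(
  targets=[
    [0,0,0,0,0,2,1],
    [0,0,0,0,0,6,1],
    [0,0,0,0,0,9,1],
    [0,0,0,-1.3,5.4,9,1],
    [0,0,0,-1.3,5.4,9,1],
  ],
)

```text
time_s: 4.08
position: [0.5421, 0.0104, 0.2353]
tcp_rot: [[0.953, 0.305, 0.001], [0.305, -0.953, 0.0], [0.001, 0.0, -1.0]]
ft_force: [-0.7, -0.5, -0.3]
grip_width: 0.0005
finger_force: 0.0
```

Run:
```python
from h import *
s=state();print(s['time_s'],s['position'],s['ft_force'])
a=camera('scene')[150:250,250:390];b=camera('wrist')[40:280,100:440]
cv2.imwrite('pics/c2.png',np.hstack([cv2.resize(a,(336,240),interpolation=2),b])[:,:,::-1])
```

```text
4.075 [0.54206605 0.01044039 0.23528285] [-0.72162601 -0.48160648 -0.31119106]
```

View pics/c2.png

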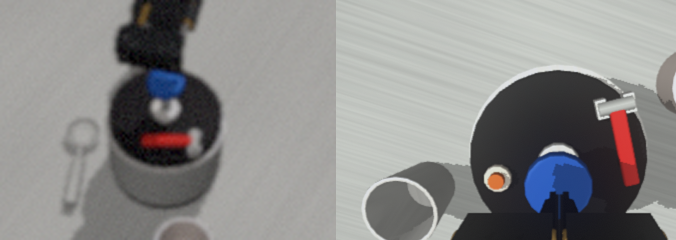

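The lever hit its stop (10.6 N with the tip at 137.8 mm) and lies flat. The fingers are over the knob, and its centre is at (558,185) in the wrist crop. First pump stroke:

Request:
servo_tool(
  targets=[
    [0,0,0,0,0,-3.5,1],
    [0,0,0,0,0,-4.8,1],
    [0,0,0,0,0,-6,1],
    [0,0,0,0,0,-6.8,1],
    [0,0,0,0,0,-7.1,1],
    [0,0,0,0,0,-7.1,1],
  ],
)

```text
time_s: 4.92
position: [0.5429, 0.0074, 0.167]
tcp_rot: [[0.953, 0.301, 0.002], [0.301, -0.953, -0.001], [0.001, 0.001, -1.0]]
ft_force: [-13.3, 0.6, 38.5]
grip_width: 0.0001
finger_force: 19.4
```

Bottom reached at stop (tip at 159 mm, with the force a little higher than needed). I'll repeat the strokes a bit more gently.

Request:
servo_tool(
  targets=[
    [0,0,0,0,0,2,1],
    [0,0,0,0,0,3.6,1],
    [0,0,0,0,0,3.6,1],
    [0,0,0,0,0,1.5,1],
    [0,0,0,0,0,0.4,1],
    [0,0,0,0,0,0.1,1],
    [0,0,0,0,0,2,1],
    [0,0,0,0,0,3.6,1],
    [0,0,0,0,0,3.6,1],
    [0,0,0,0,0,1.5,1],
    [0,0,0,0,0,0.4,1],
    [0,0,0,0,0,0.1,1],
  ],
)

```text
time_s: 6.42
position: [0.544, 0.0078, 0.1668]
tcp_rot: [[0.953, 0.302, 0.004], [0.302, -0.953, -0.001], [0.004, 0.002, -1.0]]
ft_force: [-13.0, 1.4, 61.5]
grip_width: 0.0005
finger_force: 30.6
```

Request:
servo_tool(
  targets=[
    [0,0,0,0,0,2,1],
    [0,0,0,0,0,3.5,1],
    [0,0,0,0,0,3.5,1],
    [0,0,0,0,0,1.5,1],
    [0,0,0,0,0,0.3,1],
    [0,0,0,0,0,0,1],
    [0,0,0,0,0,2,1],
    [0,0,0,0,0,3.5,1],
    [0,0,0,0,0,3.5,1],
    [0,0,0,0,0,1.5,1],
    [0,0,0,0,0,0.3,1],
    [0,0,0,0,0,0,1],
  ],
)

```text
time_s: 7.92
position: [0.5436, 0.0081, 0.1668]
tcp_rot: [[0.953, 0.302, 0.003], [0.302, -0.953, -0.0], [0.003, 0.001, -1.0]]
ft_force: [-13.7, 1.0, 63.9]
grip_width: 0.0006
finger_force: 31.6
```

Request:
servo_tool(
  targets=[
    [0,0,0,0,0,2,1],
    [0,0,0,0,0,3.5,1],
    [0,0,0,0,0,3.5,1],
    [0,0,0,0,0,1.5,1],
    [0,0,0,0,0,0.3,1],
    [0,0,0,0,0,0,1],
    [0,0,0,0,0,0,1],
    [0,0,0,0,0,3.5,1],
    [0,0,0,0,0,7,1],
    [0,0,0,0,0,7,1],
    [0,0,0,0,0,7,1],
  ],
)

```text
time_s: 9.3
position: [0.5421, 0.0082, 0.233]
tcp_rot: [[0.953, 0.302, -0.002], [0.302, -0.953, 0.0], [-0.002, -0.001, -1.0]]
ft_force: [-0.2, 0.4, 0.2]
grip_width: 0.0002
finger_force: 0.0
```

Run:
```python
from h import *
s=state();print(s['time_s'],s['position'],s['ft_force'])
a=camera('scene')[150:250,250:390];b=camera('wrist')[40:280,100:440]
cv2.imwrite('pics/c3.png',np.hstack([cv2.resize(a,(336,240),interpolation=2),b])[:,:,::-1])
```

```text
9.3 [0.54208861 0.00821144 0.2329614 ] [-0.23328325  0.39658837  0.15235536]
```

View pics/c3.png

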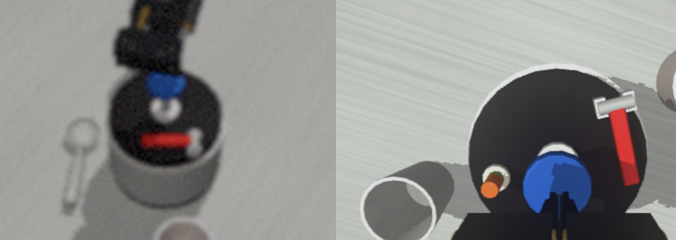

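The pin is clearly raised, with its top now at (488,189) and green near the collar. Two more harmless strokes, a bit slower, then I'll measure it.

Request:
servo_tool(
  targets=[
    [0,0,0,0,0,-3.5,1],
    [0,0,0,0,0,-5,1],
    [0,0,0,0,0,-6.2,1],
    [0,0,0,0,0,-6.8,1],
    [0,0,0,0,0,-6.9,1],
    [0,0,0,0,0,-6.9,1],
    [0,0,0,0,0,-5,1],
    [0,0,0,0,0,-3.3,1],
    [0,0,0,0,0,-3.3,1],
    [0,0,0,0,0,-3.3,1],
  ],
)

```text
time_s: 10.65
position: [0.5424, 0.0082, 0.2007]
tcp_rot: [[0.953, 0.302, -0.001], [0.302, -0.953, 0.0], [-0.001, -0.001, -1.0]]
ft_force: [0.2, -0.0, -0.5]
grip_width: 0.0003
finger_force: 0.0
```

Request:
servo_tool(
  targets=[
    [0,0,0,0,0,-1.7,1],
    [0,0,0,0,0,-2.9,1],
    [0,0,0,0,0,-3.5,1],
    [0,0,0,0,0,-3.6,1],
    [0,0,0,0,0,-3.6,1],
    [0,0,0,0,0,0,1],
    [0,0,0,0,0,3.5,1],
    [0,0,0,-4,-6,10,1],
    [0,0,0,-4,-6,10,1],
    [0,0,0,-4,-6,10,1],
    [0,0,0,-4,-6,10,1],
  ],
)

```text
time_s: 12.02
position: [0.5028, -0.0515, 0.3004]
tcp_rot: [[0.953, 0.302, -0.002], [0.302, -0.953, 0.0], [-0.001, -0.001, -1.0]]
ft_force: [-0.1, -0.0, -0.6]
grip_width: 0.0003
finger_force: 0.0
```

Run:
```python
from h import *
s=state();print(s['time_s'],s['position'],s['ft_force'])
w=camera('wrist');t=camera('top');sc=camera('scene')
c=get_calibration('wrist');M=np.array(c['mount']);Rt=np.array(s['tcp_rot']);p=np.array(s['position']);K=np.array(c['K'])
def pw(X):
    q=K@(M[:3,:3].T@(Rt.T@(np.array(X)-p)-M[:3,3]));return q[:2]/q[2]
P=np.array([.5145,.0517])
for z in(.128,.146,.150,.154):print(z,pw([*P,z]).round(1))
print('plunger .185/.181',pw([.542,.008,.185]).round(1),pw([.542,.008,.181]).round(1))
u,v=pw([.542,.008,.13]).astype(int)
x0,y0=max(u-140,0),max(v-110,0);b=(x0,y0,min(x0+280,640),min(y0+220,400))
for col in RNG:
    q=np.argwhere(mask(w,col,b))[:,::-1]
    if len(q):print(col,len(q),np.median(q,0),q.mean(0).round(1))
crop=w[b[1]:b[3],b[0]:b[2]];print(b)
cv2.imwrite('pics/w4.png',cv2.resize(crop,None,fx=2.4,fy=2.4,interpolation=2)[:,:,::-1]);cv2.imwrite('pics/t4.png',t[:,:,::-1])
# bystander shift in the static pictures
for n,i in(('top',t),('scene',sc)):
    d=cv2.absdiff(cv2.imread(f'pics/{n}0.png')[:,:,::-1].copy(),i).max(2)
    for k,(x,y) in dict(jug=(272,233),cup=(348,168),spoon=(333,232),jar=(152,223),saucer=(457,230),beaker=(478,188)).items():
        if n=='top':print(k,(d[y-15:y+15,x-15:x+15]>60).sum())
```

```text
12.025 [ 0.50275229 -0.05149282  0.30037111] [-0.0753983  -0.04248989 -0.59032943]
0.128 [220.4 140.2]
0.146 [214.7 142. ]
0.15 [213.3 142.5]
0.154 [212.  142.9]
plunger .185/.181 [263.8 129.6] [264.6 129.3]
blue 2633 [263. 130.] [262.9 129.5]
red 919 [327. 109.] [326.8 108.8]
orange 213 [213. 142.] [213.2 141.8]
(np.int64(133), np.int64(15), np.int64(413), np.int64(235))
jug 0
cup 0
spoon 350
jar 0
saucer 1
beaker 0
```

View pics/w4.png

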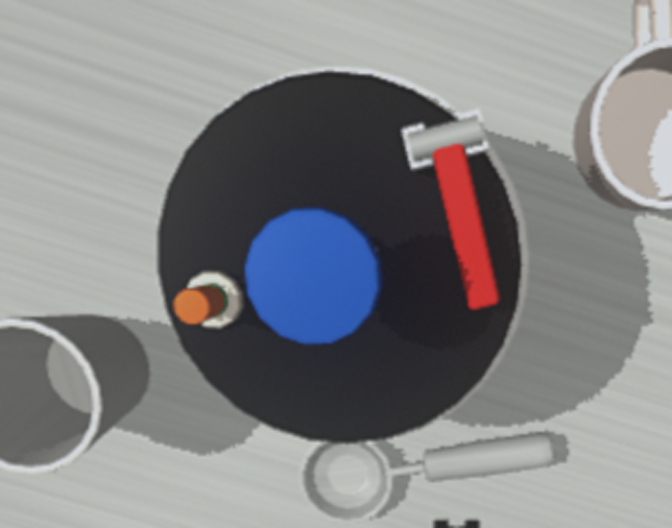

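The orange top at (192,306) in the crop corresponds to a height of 150–154 mm. The green foot shows at (218,297), the knob is up (measured 262.9,129.5 against 263.8,129.6 predicted), and the lever is flat. The crockery hasn't moved. The spoon's difference in the top view is probably the arm blocking it, because the wrist view shows it in place. Eight full strokes are done, so I'm handing in.

```bash
python3 -c "
from plant import *
print(finish_job())"
```

```text
the job is handed in; nothing more can be done
None
```

The vent lever was pressed flat first, then eight pump strokes brought the pin fully out with its green foot showing; the plunger is back up, no bystander appeared to have moved, and the job is handed in (no verdict was returned).

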